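Dish up the four bearings of a stripped gearbox

ROBOT

A 7-joint arm with a two-finger parallel gripper is mounted at the origin on the work surface. World frame = base frame: x ahead of the robot, y to its left, z up, the work surface at z = 0. Lengths are in m, angles in rad, forces in N, time in s.
With the tool pointing down it reaches from about 0.425 to 0.925 m from the base axis. Payload 6.8 kg.
Tool frame: the origin (TCP) lies between the finger pads; the fingertips stand 22 mm ahead of it and the grasp point (between the pads) lies 3 mm ahead of it; z points along the fingers, y is the line along which they close (so a half turn about z gives the same grasp; the last joint's range is limited). The gripper opens to 85 mm and grips with 20 to 120 N. Pads are 22 mm wide; open, the fingers measure 114 mm over their backs; the gripper's body (76 mm by 85 mm) begins 54 mm behind the grasp point. The pads swing forward as they close: fully open they stand 13 mm farther back than shut.
Start: joints at [-1.211, 0.477, 0.022, 1.555, -0.011, 1.109, -0.083], TCP at [0.304, 0.602, 0.253] pointing down, gripper open.
Joint ranges: [-2.96, 2.96], [-0.34, 2.1], [-1.41, 1.46], [0.24, 2.44], [-1.37, 4.51], [0.17, 1.92], [-2.96, 2.96]. Speed limits (rad/s): [2.39, 2.39, 3.14, 3.14, 3.14, 3.14, 3.14].

INTERFACE

Orientations are given as a unit quaternion [w, x, y, z].
In Python, from station import bot gives the robot as it stands.
- The arm moves only by the tool servo_tool, never from a script. Its argument "motion" is a list that holds one entry, the list of rows, each a list of 5 numbers: the opening, from 0 (shut) to 1 (fully open), then the shift along the world's x, y, z each as a share of 0.04 m, from -1 to 1, then the turn about the world's z as a share of 0.12 rad, from -1 to 1. A call has 1 to 20 rows; each row shifts and turns the commanded pose from where the row before left it; what a row does not reach is not made up. A row lasts 1/10 s, in which the tool goes at most 50 mm and 8.59 degrees, less where a joint would pass 70% of its speed; a pose out of reach is approached as far as the arm can. A call with a number of a shift or a turn outside -1 to 1 is refused whole. A call with a gripper value outside its range is refused whole. The fingers move at their own pace and stop on an object; "newtons" is the grip in N (left out, the last holds). Time passes only in rows, so rows that do not move let the fingers close. It gives the time, the measured TCP pose, the force, the opening and the grip force at its end, in the units of the state.
- bot.get_obs(): the state, without advancing time (a new reading comes with each control period).
- bot.read_camera(name): name is "scene" or "top" or "wrist"; returns (picture, depth): 480x640x3 uint8, red, green, blue; 480x640 float32, m along the optical axis (not along the pixel's ray), 0 where there is no reading.
- bot.get_calibration(name): a dict with "fovy" (degrees; the focal length in pixels is half the picture's height over the tangent of half this angle, whatever the lens; pixels are square), "cx", "cy" (the principal point, pixels), "k1" (the pictures are not rectified: a ray, as slopes to the right and down, at radius r is drawn at 1 + k1 r^2 times it, then the intrinsics apply), "view" (4x4, takes a point from world to camera coordinates). Camera axes: x right, y down, z forward; pixel columns grow to the right and rows downward; lengths in m; the calibration is good to about 2 mm. A picture is of the moment at which its call begins: read the wrist's pose just before it. get_calibration takes no time and is no camera call; for the wrist camera it gives the pose at the moment of the call.
- bot.hand_in(): hands the job in; it is judged then, once.
The state is a dict: "t": time; "q": joint angles; "joint_vel": joint speeds; "joint_torque": joint torques, N m; "eef_pos": TCP position; "tool_rot": TCP orientation; "contact_force": force on the tool from outside, world axes, zero at the start; "torque": the same for the moment, N m; "gripper_width": opening from 0.0 (shut) to 1.0 (fully open); "grasp_force": force on a finger pad.
Only numpy, scipy, OpenCV 4.12 (cv2) and the standard library are available. Lean on these libraries where they do the work, as an engineer would, in place of code of your own. Each camera call takes 0.05 s, during which the arm holds its last target. There are 200 camera calls.

TASK

A scrubber gearbox has been stripped and its four ball bearings lie among other parts on the bench mat. Put each bearing in the round dish of its size, the smallest bearing in the smallest dish and so on up to the largest in the largest, lying flat on the dish floor; set them down gently, do not drop them. Leave the hexagon nut and the belt pulley where they lie.

Things in the scene. Friction and masses are not known exactly. Their poses are not given: they have to be found in the camera images.
- bearing_s: the smallest of four loose ball bearings: a round steel ring lying flat on the bench, outer diameter 28 mm, open bore 12 mm, 16 mm high, about 50 g, a dark shield ring on its flat faces; origin at its centre (so 8 mm above what it lies on), z axis along the bore
- bearing_m: the second-smallest of four loose ball bearings: a round steel ring lying flat on the bench, outer diameter 39 mm, open bore 17 mm, 17 mm high, about 100 g, a dark shield ring on its flat faces; origin at its centre (so 8.5 mm above what it lies on), z axis along the bore
- bearing_l: the second-largest of four loose ball bearings: a round steel ring lying flat on the bench, outer diameter 50 mm, open bore 22 mm, 18 mm high, about 180 g, a dark shield ring on its flat faces; origin at its centre (so 9 mm above what it lies on), z axis along the bore
- bearing_xl: the largest of four loose ball bearings: a round steel ring lying flat on the bench, outer diameter 62 mm, open bore 30 mm, 20 mm high, about 300 g, a dark shield ring on its flat faces; origin at its centre (so 10 mm above what it lies on), z axis along the bore
- dish_s: the smallest of four shallow round steel dishes with a bright lip and a darker floor, fixed to the bench: outer diameter 58 mm, inner diameter 52 mm, floor 2 mm thick, lip 5 mm above the bench (3 mm above its floor); origin at the centre of its underside on the bench, z up
- dish_m: the second-smallest of four shallow round steel dishes with a bright lip and a darker floor, fixed to the bench: outer diameter 69 mm, inner diameter 63 mm, floor 2 mm thick, lip 5 mm above the bench (3 mm above its floor); origin at the centre of its underside on the bench, z up
- dish_l: the second-largest of four shallow round steel dishes with a bright lip and a darker floor, fixed to the bench: outer diameter 80 mm, inner diameter 74 mm, floor 2 mm thick, lip 5 mm above the bench (3 mm above its floor); origin at the centre of its underside on the bench, z up
- dish_xl: the largest of four shallow round steel dishes with a bright lip and a darker floor, fixed to the bench: outer diameter 92 mm, inner diameter 86 mm, floor 2 mm thick, lip 5 mm above the bench (3 mm above its floor); origin at the centre of its underside on the bench, z up
- nut: a loose dark steel hexagon nut, 36 mm across flats, 18 mm high, with a hole: not a bearing; origin at the centre of its underside
- pulley: a loose aluminium V-belt pulley, solid, 56 mm diameter, grooved round its edge, with a 24 mm hub rising to 26 mm: not a bearing; origin at the centre of its underside

How it is judged:
By the outcome, as a careful person would: the job done as asked, in the order asked, and still so for the second after the job is handed in, with the robot touching nothing.
It also fails if it takes over 83 s, if anything falls off the work surface, if the arm or the gripper's body presses on something with over 40 N, if the wrist force passes 120 N, or if a joint passes its speed limit or range.

## Working session

There is one attempt and no reset: what is moved stays moved. The work goes in short steps, Python scripts to look and compute and a tool call to move; the robot and the scene stay as the last step left them, time stands still between calls to the robot, and variables do not carry over. Pictures are saved under pics/ and viewed, at most 17 in all, crops included, and the job is handed in when it is done.

Besides the shell and the picture viewer there is one more tool, called after "Call:" in YAML: its name, and indented under it one key for each argument. servo_tool: Moves the arm, as the interface text tells. Shift numbers are shares of 0.04 m and turn numbers shares of 0.12 rad, none past 1 either way. Its arguments: {"type":"object","properties":{"motion":{"type":"array"},"newtons":{"type":"number"}},"required":["motion"]}

```bash
mkdir -p pics; ls; python3 - <<'E'
from station import bot
import cv2,numpy as np
for n in ("top","scene"):
    p,d=bot.read_camera(n); cv2.imwrite(f"pics/{n}0.png",p[:,:,::-1]); np.savez(f"{n}0.npz",p=p,d=d)
    c=bot.get_calibration(n); print(n,c)
print(bot.get_obs())
E
```

```text
pics
top {'fovy': 46.37629466774077, 'cx': 321.5585998055629, 'cy': 238.66335068513885, 'k1': -0.09925841205456795, 'view': array([[ 0.02601658, -0.99946738,  0.01969986, -0.06163256],
       [-0.99140044, -0.02832481, -0.12776097,  0.56940985],
       [ 0.12825092, -0.01620655, -0.99160932,  0.9382197 ],
       [ 0.        ,  0.        ,  0.        ,  1.        ]])}
scene {'fovy': 43.47201262816566, 'cx': 323.1928918832184, 'cy': 237.42510794008595, 'k1': -0.09086144646556353, 'view': array([[ 0.26207167,  0.9649571 , -0.01327511, -0.13200388],
       [ 0.79188976, -0.22288993, -0.56853381, -0.41174077],
       [-0.55156963,  0.13848418, -0.82255278,  1.36501588],
       [ 0.        ,  0.        ,  0.        ,  1.        ]])}
{'t': 0.1, 'q': array([-1.21107956,  0.47771767,  0.02232359,  1.55630854, -0.01145096,
        1.10929802, -0.08310822]), 'joint_vel': array([ 0.00188995, -0.00110715,  0.00067904, -0.00050994, -0.00092717,
       -0.00221422,  0.00047108]), 'joint_torque': array([ 4.34084664e-03, -5.97763324e+01,  1.61387768e+00, -2.81957370e+01,
        1.28976649e-02,  4.99266753e-03, -1.71952325e-05]), 'eef_pos': array([0.30417646, 0.60204677, 0.25244099]), 'tool_rot': array([-1.11589676e-04,  2.31756320e-01,  9.72773543e-01, -7.94019151e-04]), 'contact_force': array([ 0.11002982,  0.14644378, -0.01398898]), 'torque': array([-0.06200828, -0.04524489,  0.01709174]), 'grasp_force': 0.0, 'gripper_width': 1.0025036006360297}
```

View pics/top0.png

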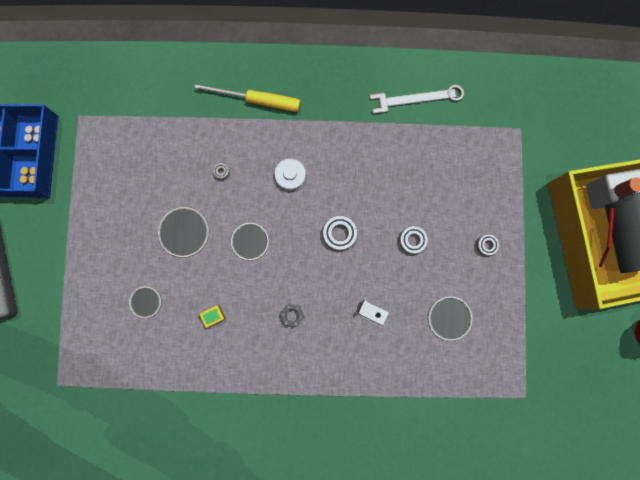

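View pics/scene0.png

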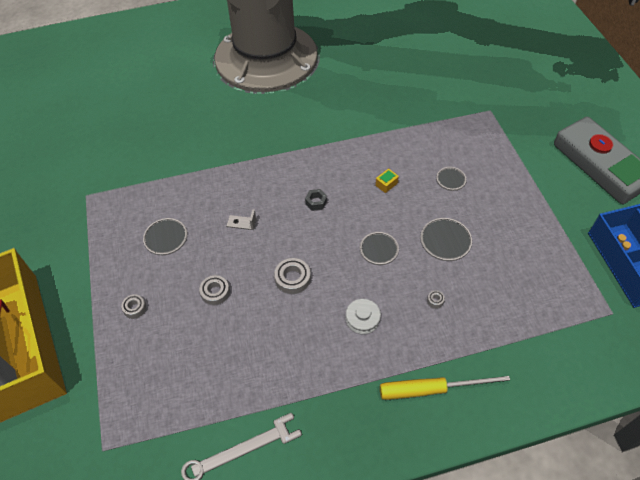

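The top view shows bearings at about (340,233) xl, (414,240) l, (488,245) m and (221,171) s. Dishes are at (183,232) xl, (450,318) l, (250,241) m and (145,302) s, with the nut at (291,316) and the pulley at (290,175). The scene view shows the same things: bearings (292,275), (214,290), (133,305), (436,298) and dishes (446,239), (165,236), (379,248), (451,178).

```bash
cat > h.py <<'E'
import cv2,numpy as np
from station import bot
def K(c):
    f=240/np.tan(np.radians(c["fovy"])/2)
    return np.array([[f,0,c["cx"]],[0,f,c["cy"]],[0,0,1]]),np.array([c["k1"],0,0,0,0.])
def ray(c,uv):
    k,d=K(c); s=cv2.undistortPoints(np.array(uv,float).reshape(-1,1,2),k,d).reshape(-1,2)
    R,t=c["view"][:3,:3],c["view"][:3,3]
    return -R.T@t, np.c_[s,np.ones(len(s))]@R
def plane(c,uv,z):
    o,v=ray(c,uv); return o+v*((z-o[2])/v[:,2])[:,None]
def tri(c1,u1,c2,u2):
    o,v=ray(c1,u1);p,w=ray(c2,u2);v=v[0]/np.linalg.norm(v);w=w[0]/np.linalg.norm(w)
    a=np.linalg.lstsq(np.c_[v,-w],p-o,rcond=None)[0]
    A,B=o+a[0]*v,p+a[1]*w
    return (A+B)/2,np.linalg.norm(A-B)
def outline(p,uv,r,thr):
    "hull of the bright blob nearest uv, within r px"
    g=p.astype(np.uint8).max(2); m=np.zeros_like(g); cv2.circle(m,tuple(map(int,uv)),r,255,-1)
    b=((g>thr)&(m>0)).astype(np.uint8)
    n,l,s,_=cv2.connectedComponentsWithStats(b,connectivity=8)
    i=1+np.argmax(s[1:,4]) ; ys,xs=np.nonzero(l==i)
    return cv2.convexHull(np.c_[xs,ys].astype(np.float32)).reshape(-1,2)
def circ(P):
    A=np.c_[2*P[:,:2],np.ones(len(P))]; s=np.linalg.lstsq(A,(P[:,:2]**2).sum(1),rcond=None)[0]
    r=np.sqrt(s[2]+s[0]**2+s[1]**2); return s[:2],r
E
cat > m.py <<'E'
from h import *
T=np.load("top0.npz");S=np.load("scene0.npz");ct=bot.get_calibration("top");cs=bot.get_calibration("scene")
O={"b_xl":((340,233),(292,275),25,.02),"b_l":((414,240),(214,290),22,.018),"b_m":((488,245),(133,305),17,.017),"b_s":((221,171),(436,298),13,.016),
"d_xl":((183,232),(446,239),31,.005),"d_l":((450,318),(165,236),28,.005),"d_m":((250,241),(379,248),25,.005),"d_s":((145,302),(451,178),21,.005)}
for n,(a,b,r,z) in O.items():
    out=[]
    for p,c,u in((T["p"],ct,a),(S["p"],cs,b)):
        h=outline(p,u,r,150 if n[0]=="b" else 150); e=cv2.fitEllipse(h) ; P=plane(c,h,z); q,R=circ(P)
        out.append((e[0],q,R*2000,len(h)))
    X,g=tri(ct,out[0][0],cs,out[1][0])
    print(n,"tri",X.round(4),"gap",round(g,4),*[(o[1].round(4),round(o[2],1)) for o in out])
E
python3 m.py
```

```text
b_xl tri [ 0.5877 -0.078   0.0199] gap 0.0009 (array([ 0.5876, -0.0786]), np.float64(62.5)) (array([ 0.5874, -0.0775]), np.float64(60.1))
b_l tri [ 0.5778 -0.2111  0.0161] gap 0.001 (array([ 0.5776, -0.2113]), np.float64(48.9)) (array([ 0.5788, -0.2104]), np.float64(48.1))
b_m tri [ 0.5724 -0.348   0.0153] gap 0.0012 (array([ 0.5721, -0.3481]), np.float64(37.8)) (array([ 0.5734, -0.347 ]), np.float64(37.4))
b_s tri [0.6957 0.1405 0.0136] gap 0.0023 (array([0.6943, 0.1394]), np.float64(26.2)) (array([0.6958, 0.1408]), np.float64(25.5))
d_xl tri [0.5825 0.2062 0.0039] gap 0.0012 (array([0.583 , 0.2064]), np.float64(95.5)) (array([0.5821, 0.2055]), np.float64(91.1))
d_l tri [ 0.4389 -0.2805  0.0039] gap 0.0009 (array([ 0.439 , -0.2808]), np.float64(80.5)) (array([ 0.4393, -0.2798]), np.float64(78.4))
d_m tri [0.5679 0.0833 0.0031] gap 0.0022 (array([0.5675, 0.0821]), np.float64(71.7)) (array([0.5686, 0.0841]), np.float64(67.6))
d_s tri [0.455  0.2663 0.0072] gap 0.0017 (array([0.4548, 0.2663]), np.float64(59.8)) (array([0.4531, 0.2682]), np.float64(56.0))
```

Call:
servo_tool:
  motion:
    - [[0.55,0.61,-0.72,-0.25,0],[0.55,0.61,-0.72,-0.25,0],[0.55,0.61,-0.72,-0.25,0],[0.55,0.61,-0.72,-0.25,0],[0.55,0.61,-0.72,-0.25,0],[0.55,0.61,-0.72,-0.25,0],[0.55,0.61,-0.72,-0.25,0],[0.55,0.61,-0.72,-0.25,0],[0.55,0.61,-0.72,-0.25,0],[0.55,0.61,-0.72,-0.25,0],[0.55,0.61,-0.72,-0.25,0],[0.55,0.61,-0.72,-0.25,0],[0.55,0.61,-0.72,-0.25,0],[0.55,0.61,-0.72,-0.25,0],[0.55,0.61,-0.72,-0.25,0],[0.55,0.61,-0.72,-0.25,0],[0.55,0,0,0,0],[0.55,0,0,0,0]]
  newtons: 40

```text
t: 1.9
eef_pos: [0.6947, 0.1401, 0.0923]
tool_rot: [-0.001, 0.233, 0.972, -0.001]
contact_force: [-0.4, 0.2, -0.1]
gripper_width: 0.548
grasp_force: 0.0
```

```bash
python3 - <<'E'
from h import *
o=bot.get_obs();print(o["t"],o["eef_pos"],o["gripper_width"],o["contact_force"])
ims=[]
for n in("scene","wrist"):
    p,d=bot.read_camera(n); np.savez(f"{n}1.npz",p=p,d=d,v=bot.get_calibration(n)["view"]); ims.append(p)
k=bot.get_calibration("scene");K_,D=K(k);R=k["view"]
x=R[:3,:3]@o["eef_pos"]+R[:3,3]; u=cv2.projectPoints(x.reshape(1,1,3),np.zeros(3),np.zeros(3),K_,D)[0].ravel();print("tcp px",u)
a,b=int(u[0]),int(u[1]);c=ims[0][max(b-75,0):b+75,max(a-100,0):a+100]
print(max(a-100,0),max(b-75,0))
cv2.imwrite("pics/s1.png",cv2.resize(c,None,fx=4,fy=4,interpolation=cv2.INTER_CUBIC)[:,:,::-1]);cv2.imwrite("pics/w1.png",ims[1][:,:,::-1])
E
```

```text
1.9 [0.69467503 0.14008574 0.09225452] 0.5479331028279808 [-0.39944262  0.17693553 -0.05012562]
tcp px [442.42643064 272.86528409]
342 197
```

View pics/s1.png

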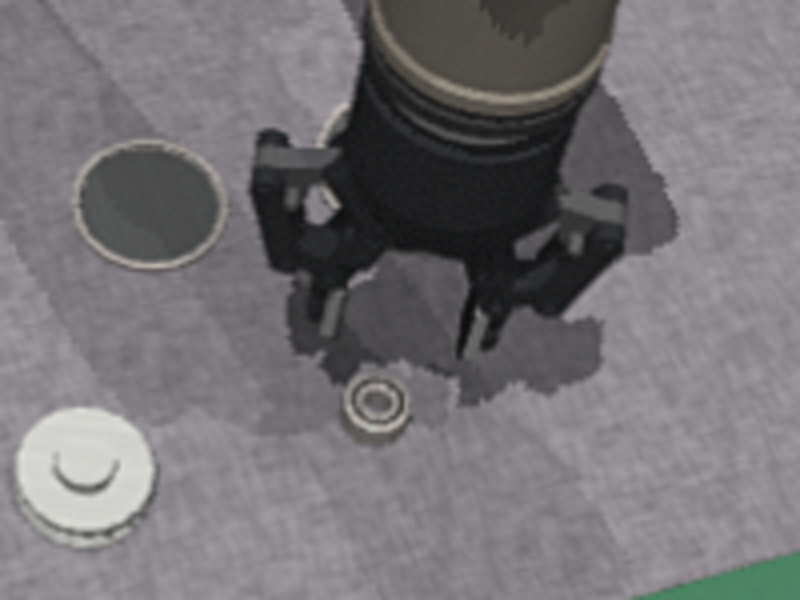

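View pics/w1.png

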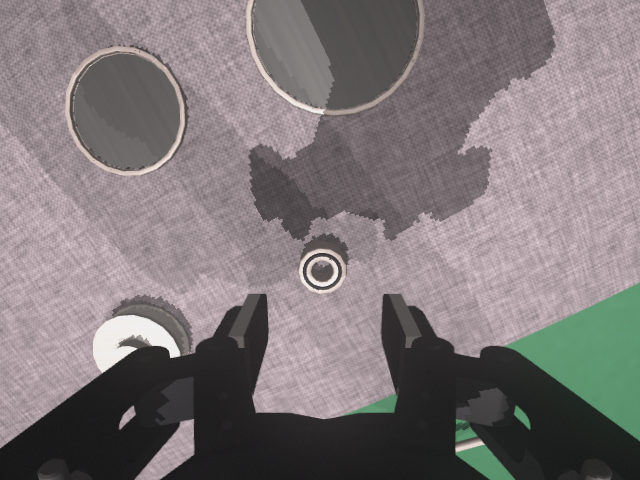

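The scene crop shows the small bearing just under the open fingers, with the tips at crop (325,325) and (470,350). The wrist view shows the bearing at (322,271) and the fingertips at about (255,296) and (395,296).

```bash
python3 - <<'E'
from h import *
w=np.load("wrist1.npz");c=bot.get_calibration("wrist")
for u in((262,298),(258,300),(390,298),(394,300),(264,310),(386,310)):
    o,v=ray(c,[u]); z=w["d"][u[1],u[0]]; print(u,(o+v[0]*z).round(4))
h=outline(w["p"],(322,271),27,190);print(circ(plane(c,h,.016)),cv2.fitEllipse(h))
E
```

```text
(262, 298) [0.6738 0.1266 0.0805]
(258, 300) [0.673  0.1259 0.0832]
(390, 298) [0.6953 0.1704 0.0817]
(394, 300) [0.6963 0.1714 0.0827]
(264, 310) [0.6789 0.1245 0.0795]
(386, 310) [0.6993 0.167  0.0815]
(array([0.69493449, 0.1411902 ]), np.float64(0.013036168232063852)) ((321.8563232421875, 271.10369873046875), (44.70185470581055, 46.36769104003906), 92.47698974609375)
```

Call:
servo_tool:
  motion:
    - [[0.55,0.01,0.02,-0.5,0],[0.55,0,0,-0.5,0],[0.55,0,0,-0.5,0],[0.55,0,0,-0.2,0],[0.55,0,0,0,0],[0.2,0,0,0,0],[0.2,0,0,0,0],[0.2,0,0,0,0],[0.2,0,0,0,0],[0.2,0,0,0,0]]
  newtons: 40

```text
t: 3.0
eef_pos: [0.6961, 0.1431, 0.0268]
tool_rot: [0.001, 0.232, 0.973, 0.001]
contact_force: [-0.4, 1.4, 5.9]
gripper_width: 0.307
grasp_force: 39.8
```

```bash
python3 - <<'E'
from h import *
p,d=bot.read_camera("wrist"); np.savez("wrist2.npz",p=p,d=d); cv2.imwrite("pics/w2.png",p[:,:,::-1])
o=bot.get_obs();print({k:o[k] for k in("eef_pos","gripper_width","grasp_force","contact_force")})
E
```

```text
{'eef_pos': array([0.69604944, 0.14304281, 0.02677356]), 'gripper_width': 0.3034301359479948, 'grasp_force': 39.82197253033519, 'contact_force': array([-1.13557751,  1.32310929,  7.65411834])}
```

View pics/w2.png

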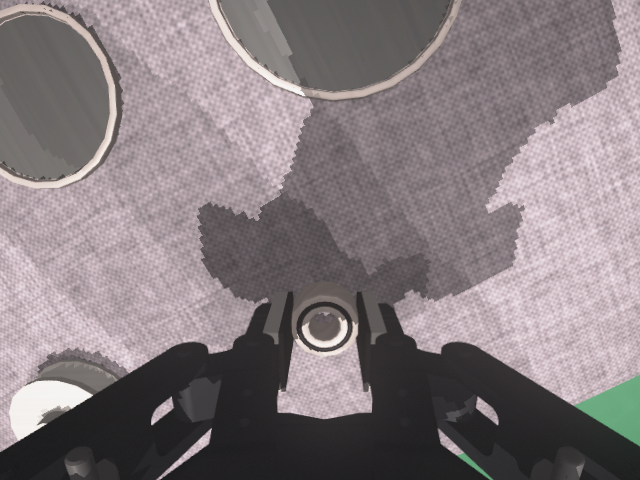

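The small bearing sits between the pads at (325,325), gripped. The upward force of about 7 N suggests the tips touch the mat, so I'll check the tip height from depth.

```bash
python3 - <<'E'
from h import *
w=np.load("wrist2.npz");c=bot.get_calibration("wrist")
for nm,(x0,x1,y0,y1) in {"L":(262,294,290,345),"R":(356,390,290,345)}.items():
    yy,xx=np.mgrid[y0:y1,x0:x1]; uv=np.c_[xx.ravel(),yy.ravel()]; o,v=ray(c,uv); P=o+v*w["d"][uv[:,1],uv[:,0]][:,None]
    m=w["p"][uv[:,1],uv[:,0]].max(1)<110; print(nm,np.histogram(P[m,2],bins=np.arange(-.005,.06,.004)))
    q=uv[m];z=P[m,2]; i=np.argsort(q[:,1])[:12]; print([(tuple(map(int,q[j])),round(float(z[j]),4)) for j in i])
E
```

```text
L (array([ 25, 158,   7,  81, 165, 153, 158, 154, 150, 144, 135, 161,  61,
        63,   0,   0]), array([-0.005, -0.001,  0.003,  0.007,  0.011,  0.015,  0.019,  0.023,
        0.027,  0.031,  0.035,  0.039,  0.043,  0.047,  0.051,  0.055,
        0.059]))
[((262, 290), -0.0011), ((263, 290), -0.0006), ((264, 290), -0.0008), ((265, 290), -0.001), ((266, 290), -0.0009), ((267, 290), -0.0011), ((268, 290), 0.0001), ((269, 290), -0.0009), ((270, 290), -0.001), ((271, 290), -0.0003), ((272, 290), -0.0006), ((273, 290), -0.0012)]
R (array([ 22, 223,   9,  83, 179, 156, 170, 158, 170, 163, 130, 150,  64,
        97,   1,   0]), array([-0.005, -0.001,  0.003,  0.007,  0.011,  0.015,  0.019,  0.023,
        0.027,  0.031,  0.035,  0.039,  0.043,  0.047,  0.051,  0.055,
        0.059]))
[((356, 290), -0.0004), ((357, 290), -0.0006), ((358, 290), 0.0), ((359, 290), 0.0001), ((360, 290), 0.0003), ((361, 290), 0.0003), ((362, 290), -0.0006), ((363, 290), -0.0006), ((364, 290), -0.0009), ((365, 290), -0.0003), ((366, 290), 0.0006), ((367, 290), -0.0006)]
```

Call:
servo_tool:
  motion:
    - [[0.2,0,0,0.5,0],[0.2,0,0,1,0],[0.2,-0.75,0.39,0.2,0],[0.2,-0.75,0.39,0,0],[0.2,-0.75,0.39,0,0],[0.2,-0.75,0.39,0,0],[0.2,-0.75,0.39,0,0],[0.2,-0.75,0.39,0,0],[0.2,-0.75,0.39,0,0],[0.2,-0.75,0.39,0,0],[0.2,0,0,0,0],[0.2,0,0,0,0]]

```text
t: 4.25
eef_pos: [0.455, 0.2677, 0.0936]
tool_rot: [0.0, 0.231, 0.973, 0.0]
contact_force: [0.5, -0.3, -0.9]
gripper_width: 0.304
grasp_force: 39.5
```

```bash
cat > look.py <<'E'
import sys
from h import *
o=bot.get_obs();print({k:(np.round(o[k],4)) for k in("t","eef_pos","gripper_width","grasp_force","contact_force")})
p,d=bot.read_camera("wrist"); np.savez("w.npz",p=p,d=d,v=bot.get_calibration("wrist")["view"]); cv2.imwrite(f"pics/{sys.argv[1]}.png",p[:,:,::-1])
E
python3 look.py w3
```

```text
{'t': np.float64(4.25), 'eef_pos': array([0.455 , 0.2677, 0.0936]), 'gripper_width': np.float64(0.3043), 'grasp_force': np.float64(39.5408), 'contact_force': array([ 0.4685, -0.2503, -0.9446])}
```

View pics/w3.png

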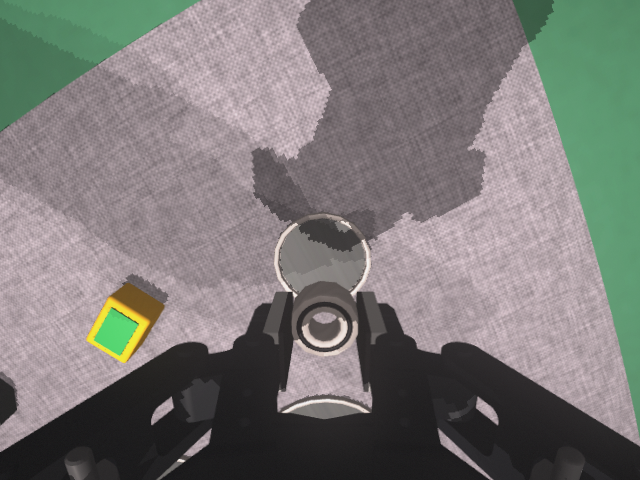

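The bearing is held level at (325,325), and dish_s below it is centred near (323,258) and in line with the tool.

Call:
servo_tool:
  motion:
    - [[0.2,0,0,-0.6,0],[0.2,0,0,-0.5,0],[0.2,0,0,-0.2,0],[0.2,0,0,-0.1,0],[0.2,0,0,-0.1,0],[0.2,0,0,-0.06,0],[0.2,0,0,-0.06,0],[0.2,0,0,0,0],[0.2,0,0,0,0]]

```text
t: 5.2
eef_pos: [0.4553, 0.2674, 0.0288]
tool_rot: [0.0, 0.232, 0.973, 0.0]
contact_force: [-0.6, -0.6, -0.5]
gripper_width: 0.303
grasp_force: 39.6
```

Call:
servo_tool:
  motion:
    - [[0.2,0,0,-0.03,0],[0.2,0,0,-0.03,0],[0.2,0,0,0,0]]

```text
t: 5.5
eef_pos: [0.4554, 0.2675, 0.0285]
tool_rot: [0.0, 0.232, 0.973, 0.0]
contact_force: [-7.0, -4.2, 27.2]
gripper_width: 0.307
grasp_force: 42.0
```

Call:
servo_tool:
  motion:
    - [[0.2,0,0,0.04,0],[0.4,0,0,0,0],[0.45,0,0,0,0],[0.5,0,0,0,0],[0.5,0,0,0,0],[0.5,0,0,0.3,0],[0.5,0,0,0.6,0],[0.5,0,0,0.8,0]]

```text
t: 6.3
eef_pos: [0.4544, 0.2667, 0.096]
tool_rot: [-0.001, 0.232, 0.973, -0.001]
contact_force: [0.4, 1.0, -0.2]
gripper_width: 0.497
grasp_force: 0.0
```

```bash
python3 look.py w4;python3 - <<'E'
from h import *
w=np.load("w.npz");c=bot.get_calibration("wrist")
for r,t,z in((32,200,.018),):
    h=outline(w["p"],(325,275),r,t);print(cv2.fitEllipse(h),circ(plane(c,h,z)))
E
```

```text
{'t': np.float64(6.3), 'eef_pos': array([0.4544, 0.2667, 0.096 ]), 'gripper_width': np.float64(0.4969), 'grasp_force': np.float64(0.0), 'contact_force': array([ 0.4432,  0.9868, -0.1836])}
((326.7010192871094, 270.3489685058594), (43.402809143066406, 45.89141082763672), 99.14091491699219) (array([0.46149069, 0.26825244]), np.float64(0.013195365603696394))
```

View pics/w4.png

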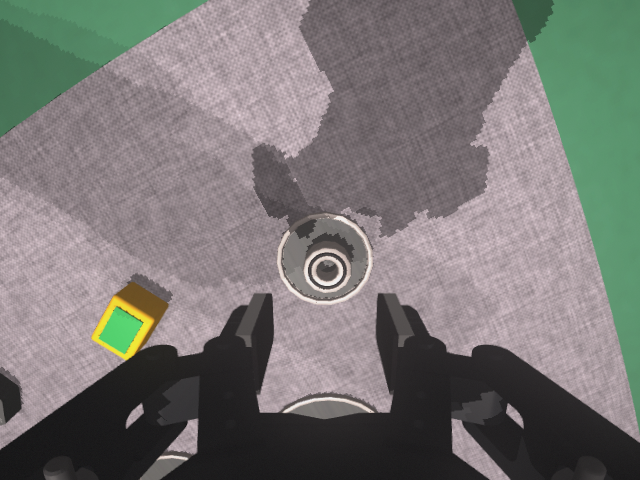

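The small bearing lies flat inside dish_s at (327,270), clear of the lip. On to bearing_m.

Call:
servo_tool:
  motion:
    - [[0.7,0.16,-0.85,0,0],[0.7,0.16,-0.85,0,0],[0.7,0.16,-0.85,0,0],[0.7,0.16,-0.85,0,0],[0.7,0.16,-0.85,0,0],[0.7,0.16,-0.85,0,0],[0.7,0.16,-0.85,0,0],[0.7,0.16,-0.85,0,0],[0.7,0.16,-0.85,0,0],[0.7,0.16,-0.85,0,0],[0.7,0.16,-0.85,0,0],[0.7,0.16,-0.85,0,0],[0.7,0.16,-0.85,0,0],[0.7,0.16,-0.85,0,0],[0.7,0.16,-0.85,0,0],[0.7,0.16,-0.85,0,0],[0.7,0.16,-0.85,0,0],[0.7,0.16,-0.85,0,0],[0.7,0.08,-0.06,0,0],[0.7,0,0,0,0]]

```text
t: 8.35
eef_pos: [0.5736, -0.3481, 0.0961]
tool_rot: [0.0, 0.233, 0.973, -0.0]
contact_force: [0.7, 0.6, -0.2]
gripper_width: 0.698
grasp_force: 0.0
```

```bash
python3 look.py w5;cat >bm.py <<'E'
import sys
from h import *
a,b,r,t,z=map(float,sys.argv[1:])
w=np.load("w.npz");c=bot.get_calibration("wrist")
h=outline(w["p"],(a,b),int(r),t);print(cv2.fitEllipse(h),circ(plane(c,h,z)))
E
python3 bm.py 325 271 42 190 .017
```

```text
{'t': np.float64(8.35), 'eef_pos': array([ 0.5736, -0.3481,  0.0961]), 'gripper_width': np.float64(0.6985), 'grasp_force': np.float64(0.0), 'contact_force': array([ 0.6891,  0.5842, -0.1554])}
((324.3932189941406, 265.45166015625), (63.093223571777344, 65.8221664428711), 98.4713134765625) (array([ 0.5730804 , -0.34602944]), np.float64(0.018492145796923733))
```

Call:
servo_tool:
  motion:
    - [[0.7,-0.01,0.03,-0.6,0],[0.7,0,0,-0.6,0],[0.7,0,0,-0.4,0],[0.7,0,0,-0.24,0],[0.7,0,0,0,0],[0.35,0,0,0,0],[0.35,0,0,0,0],[0.35,0,0,0,0],[0.35,0,0,0,0],[0.35,0,0,0,0]]
  newtons: 45

```text
t: 9.4
eef_pos: [0.5739, -0.3463, 0.0235]
tool_rot: [0.001, 0.232, 0.973, -0.0]
contact_force: [-1.6, 1.9, 5.6]
gripper_width: 0.442
grasp_force: 45.4
```

Call:
servo_tool:
  motion:
    - [[0.35,0,0,0.5,0],[0.35,0,0,1,0],[0.35,-0.01,0.89,0.2,0],[0.35,-0.01,0.89,0,0],[0.35,-0.01,0.89,0,0],[0.35,-0.01,0.89,0,0],[0.35,-0.01,0.89,0,0],[0.35,-0.01,0.89,0,0],[0.35,-0.01,0.89,0,0],[0.35,-0.01,0.89,0,0],[0.35,-0.01,0.89,0,0],[0.35,-0.01,0.89,0,0],[0.35,-0.01,0.89,0,0],[0.35,-0.01,0.89,0,0],[0.35,0,0,-0.3,0],[0.35,0,0,-0.3,0],[0.35,0,0,0,0]]

```text
t: 11.1
eef_pos: [0.567, 0.0798, 0.0644]
tool_rot: [-0.001, 0.232, 0.973, -0.001]
contact_force: [-0.7, 0.7, -1.0]
gripper_width: 0.436
grasp_force: 45.5
```

```bash
python3 look.py w6
```

```text
{'t': np.float64(11.1), 'eef_pos': array([0.567 , 0.0798, 0.0644]), 'gripper_width': np.float64(0.4355), 'grasp_force': np.float64(45.4969), 'contact_force': array([-0.6608,  0.7442, -1.0399])}
```

View pics/w6.png

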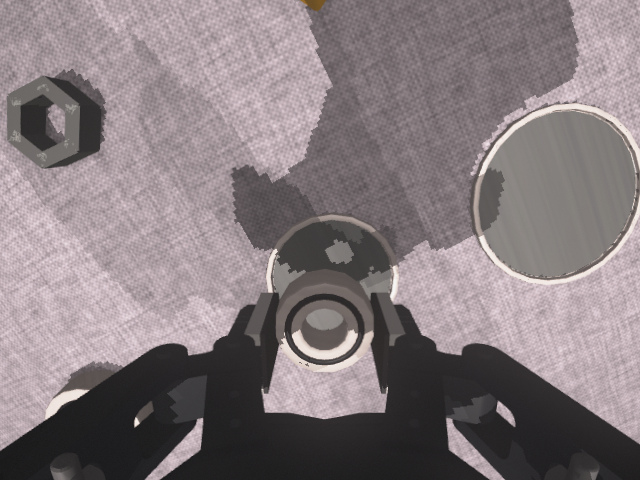

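The bearing is held level at (325,330). dish_m is centred near (333,280), slightly to the right, so I shift about 3 mm in y as measured.

Call:
servo_tool:
  motion:
    - [[0.35,0.02,0.08,-0.4,0],[0.35,0,0,-0.3,0],[0.35,0,0,-0.15,0],[0.35,0,0,-0.07,0],[0.35,0,0,-0.04,0],[0.35,0,0,0,0],[0.35,0,0,0,0]]

```text
t: 11.85
eef_pos: [0.5695, 0.0845, 0.028]
tool_rot: [0.0, 0.232, 0.973, 0.0]
contact_force: [0.5, -0.4, -0.5]
gripper_width: 0.436
grasp_force: 45.5
```

Call:
servo_tool:
  motion:
    - [[0.35,0,0,-0.03,0],[0.35,0,0,-0.02,0],[0.35,0,0,0,0]]

```text
t: 12.15
eef_pos: [0.5691, 0.0845, 0.0257]
tool_rot: [0.0, 0.232, 0.973, 0.0]
contact_force: [-0.1, 0.4, -1.2]
gripper_width: 0.439
grasp_force: 45.5
```

Call:
servo_tool:
  motion:
    - [[0.35,0,0,-0.02,0],[0.35,0,0,0,0]]

```text
t: 12.35
eef_pos: [0.5692, 0.0845, 0.0255]
tool_rot: [-0.0, 0.232, 0.973, 0.0]
contact_force: [-2.0, 0.5, 5.2]
gripper_width: 0.438
grasp_force: 46.1
```

Call:
servo_tool:
  motion:
    - [[0.47,0,0,0,0],[0.53,0,0,0,0],[0.6,0,0,0,0],[0.6,0,0,0,0],[0.6,0,0,0.3,0],[0.6,0,0,0.6,0],[0.6,0,0,0.8,0],[0.6,0,0,0,0]]

```text
t: 13.15
eef_pos: [0.5722, 0.0849, 0.0976]
tool_rot: [0.003, 0.232, 0.973, 0.002]
contact_force: [0.7, -0.1, 0.6]
gripper_width: 0.599
grasp_force: 0.0
```

```bash
python3 look.py w7; python3 bm.py 325 271 42 190 .019
```

```text
{'t': np.float64(13.15), 'eef_pos': array([0.5722, 0.0849, 0.0976]), 'gripper_width': np.float64(0.5992), 'grasp_force': np.float64(0.0), 'contact_force': array([ 0.6899, -0.1302,  0.5558])}
((320.6436767578125, 261.9113464355469), (62.786861419677734, 65.75688171386719), 90.54607391357422) (array([0.5673472 , 0.08459674]), np.float64(0.018189514451421508))
```

Call:
servo_tool:
  motion:
    - [[0.85,0.03,-0.92,0,0],[0.85,0.03,-0.92,0,0],[0.85,0.03,-0.92,0,0],[0.85,0.03,-0.92,0,0],[0.85,0.03,-0.92,0,0],[0.85,0.03,-0.92,0,0],[0.85,0.03,-0.92,0,0],[0.85,0.03,-0.92,0,0],[0.85,0,0,0,0],[0.85,0,0,0,0]]

```text
t: 14.2
eef_pos: [0.578, -0.2108, 0.0923]
tool_rot: [-0.001, 0.233, 0.972, -0.0]
contact_force: [1.1, 1.1, 0.2]
gripper_width: 0.852
grasp_force: 0.0
```

```bash
python3 look.py w8; python3 bm.py 325 271 50 190 .018
```

```text
{'t': np.float64(14.2), 'eef_pos': array([ 0.578 , -0.2108,  0.0923]), 'gripper_width': np.float64(0.8518), 'grasp_force': np.float64(0.0), 'contact_force': array([1.0645, 1.1474, 0.2124])}
((323.9727478027344, 269.7998352050781), (82.18903350830078, 86.5777816772461), 97.19808197021484) (array([ 0.57872991, -0.20952037]), np.float64(0.023792623981072264))
```

View pics/w7.png

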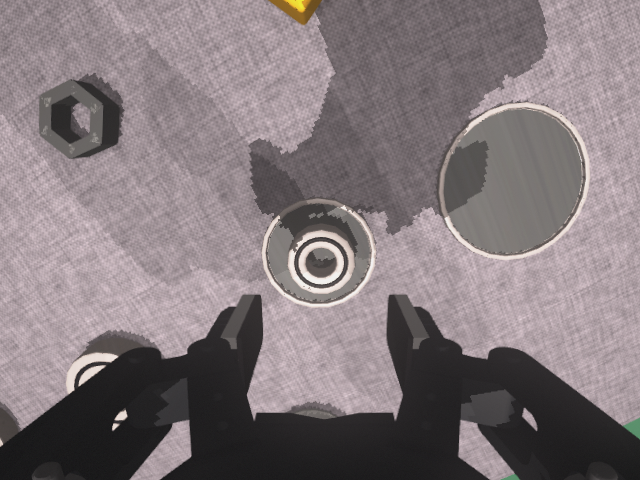

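The medium bearing lies flat and centred in dish_m at (321,262). The tool is now above bearing_l.

Call:
servo_tool:
  motion:
    - [[0.85,0.01,0.01,-0.6,0],[0.85,0,0,-0.6,0],[0.85,0,0,-0.4,0],[0.85,0,0,-0.18,0],[0.85,0,0,0,0],[0.5,0,0,0,0],[0.5,0,0,0,0],[0.5,0,0,0,0],[0.5,0,0,0,0],[0.5,0,0,0,0]]
  newtons: 60

```text
t: 15.25
eef_pos: [0.5802, -0.2099, 0.0232]
tool_rot: [0.001, 0.232, 0.973, -0.0]
contact_force: [0.2, -0.1, 6.4]
gripper_width: 0.552
grasp_force: 62.7
```

Call:
servo_tool:
  motion:
    - [[0.5,0,0,0.5,0],[0.5,0,0,1,0],[0.5,-0.7,-0.35,0,0],[0.5,-0.7,-0.35,0,0],[0.5,-0.7,-0.35,0,0],[0.5,-0.7,-0.35,0,0],[0.5,-0.7,-0.35,0,0],[0.5,0,0,-0.3,0],[0.5,0,0,-0.3,0],[0.5,0,0,0,0]]

```text
t: 16.25
eef_pos: [0.4392, -0.2784, 0.0563]
tool_rot: [-0.001, 0.231, 0.973, 0.001]
contact_force: [0.2, -0.2, -1.0]
gripper_width: 0.555
grasp_force: 62.4
```

```bash
python3 look.py w9
```

```text
{'t': np.float64(16.25), 'eef_pos': array([ 0.4392, -0.2784,  0.0563]), 'gripper_width': np.float64(0.5551), 'grasp_force': np.float64(62.3776), 'contact_force': array([ 0.2367, -0.1581, -1.0179])}
```

View pics/w9.png

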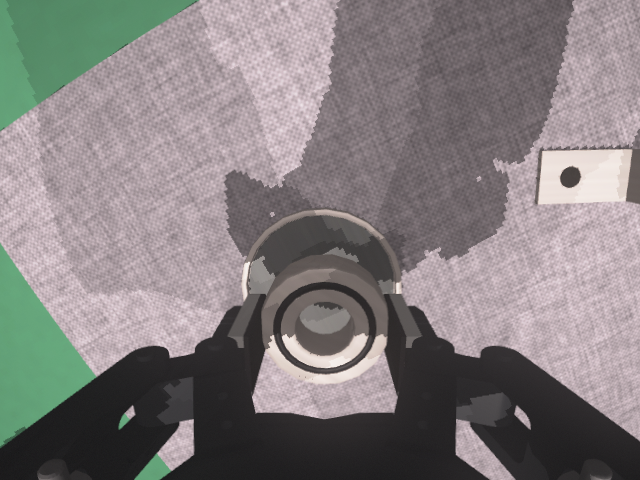

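Bearing_l is held level at (325,328), with dish_l just below at (322,290). Descending.

Call:
servo_tool:
  motion:
    - [[0.5,0,-0.04,-0.3,0],[0.5,0,0,-0.25,0],[0.5,0,0,-0.12,0],[0.5,0,0,-0.05,0],[0.5,0,0,0,0],[0.5,0,0,0,0]]

```text
t: 16.9
eef_pos: [0.4393, -0.2812, 0.029]
tool_rot: [0.0, 0.232, 0.973, -0.0]
contact_force: [-0.1, 0.3, -2.1]
gripper_width: 0.556
grasp_force: 62.4
```

Call:
servo_tool:
  motion:
    - [[0.5,0,0,-0.05,0],[0.5,0,0,-0.03,0],[0.5,0,0,0,0]]

```text
t: 17.2
eef_pos: [0.4391, -0.2811, 0.0257]
tool_rot: [-0.0, 0.232, 0.973, 0.0]
contact_force: [0.3, -0.6, -1.4]
gripper_width: 0.552
grasp_force: 62.4
```

Call:
servo_tool:
  motion:
    - [[0.5,0,0,-0.02,0],[0.5,0,0,0,0]]

```text
t: 17.4
eef_pos: [0.4392, -0.2812, 0.0252]
tool_rot: [0.0, 0.232, 0.973, 0.0]
contact_force: [-0.7, 1.4, 3.3]
gripper_width: 0.556
grasp_force: 62.8
```

Call:
servo_tool:
  motion:
    - [[0.59,0,0,0,0],[0.65,0,0,0,0],[0.75,0,0,0,0],[0.75,0,0,0,0],[0.75,0,0,0.3,0],[0.75,0,0,0.6,0],[0.75,0,0,0.8,0],[0.75,0,0,0,0]]

```text
t: 18.2
eef_pos: [0.4415, -0.2826, 0.0971]
tool_rot: [0.004, 0.232, 0.973, -0.001]
contact_force: [0.3, -1.2, 0.2]
gripper_width: 0.748
grasp_force: 0.0
```

```bash
python3 look.py w10; python3 bm.py 325 271 48 190 .020
```

```text
{'t': np.float64(18.2), 'eef_pos': array([ 0.4415, -0.2826,  0.0971]), 'gripper_width': np.float64(0.7479), 'grasp_force': np.float64(0.0), 'contact_force': array([ 0.3017, -1.2374,  0.1903])}
((324.7176513671875, 261.8119201660156), (77.53935241699219, 85.86807250976562), 88.51908111572266) (array([ 0.43778613, -0.28030841]), np.float64(0.023026911407719366))
```

Call:
servo_tool:
  motion:
    - [[1,0.53,0.72,0,0],[1,0.53,0.72,0,0],[1,0.53,0.72,0,0],[1,0.53,0.72,0,0],[1,0.53,0.72,0,0],[1,0.53,0.72,0,0],[1,0.53,0.72,0,0],[1,0,0,0,0],[1,0,0,0,0]]

```text
t: 19.15
eef_pos: [0.5872, -0.0785, 0.0921]
tool_rot: [-0.001, 0.231, 0.973, -0.0]
contact_force: [0.4, -0.2, 0.5]
gripper_width: 0.999
grasp_force: 0.0
```

```bash
python3 look.py w11; python3 bm.py 325 271 60 190 .020
```

```text
{'t': np.float64(19.15), 'eef_pos': array([ 0.5872, -0.0785,  0.0921]), 'gripper_width': np.float64(0.9993), 'grasp_force': np.float64(0.0), 'contact_force': array([ 0.3758, -0.2349,  0.4664])}
((323.8577575683594, 271.2223205566406), (98.81752014160156, 111.43009185791016), 95.37442016601562) (array([ 0.58724147, -0.08076457]), np.float64(0.029433039969231935))
```

View pics/w10.png

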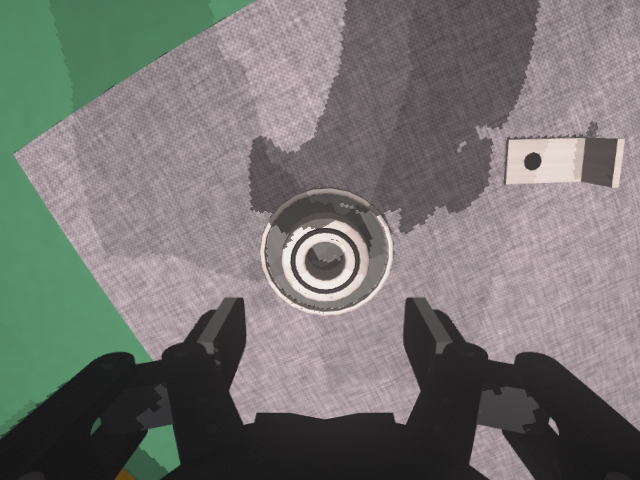

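View pics/w11.png

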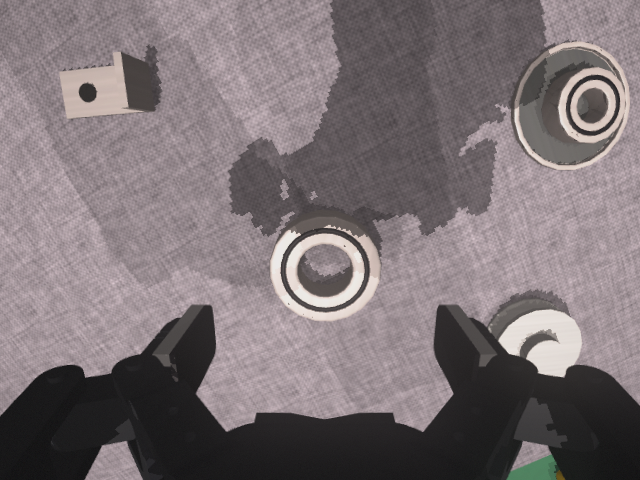

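The large bearing sits flat in dish_l at (325,262), and bearing_xl at (324,268) is centred between the fully open fingers.

Call:
servo_tool:
  motion:
    - [[1,0,-0.01,-0.6,0],[1,0,0,-0.6,0],[1,0,0,-0.4,0],[1,0,0,-0.2,0],[1,0,0,0,0],[0.6,0,0,0,0],[0.6,0,0,0,0],[0.6,0,0,0,0],[0.6,0,0,0,0],[0.6,0,0,0,0]]
  newtons: 80

```text
t: 20.2
eef_pos: [0.5886, -0.0799, 0.023]
tool_rot: [0.001, 0.232, 0.973, 0.0]
contact_force: [-2.1, 0.7, 9.3]
gripper_width: 0.694
grasp_force: 83.9
```

Call:
servo_tool:
  motion:
    - [[0.6,0,0,0.5,0],[0.6,0,0,1,0],[0.6,-0.02,0.89,0,0],[0.6,-0.02,0.89,0,0],[0.6,-0.02,0.89,0,0],[0.6,-0.02,0.89,0,0],[0.6,-0.02,0.89,0,0],[0.6,-0.02,0.89,0,0],[0.6,-0.02,0.89,0,0],[0.6,-0.02,0.89,0,0],[0.6,0,0,-0.3,0],[0.6,0,0,-0.3,0],[0.6,0,0,0,0],[0.6,0,0,0,0]]

```text
t: 21.6
eef_pos: [0.5811, 0.203, 0.0566]
tool_rot: [-0.0, 0.233, 0.973, -0.001]
contact_force: [-0.4, -0.3, -2.7]
gripper_width: 0.688
grasp_force: 87.4
```

```bash
python3 look.py w12
```

```text
{'t': np.float64(21.6), 'eef_pos': array([0.5811, 0.203 , 0.0566]), 'gripper_width': np.float64(0.6881), 'grasp_force': np.float64(87.4456), 'contact_force': array([-0.4095, -0.3368, -2.7092])}
```

View pics/w12.png

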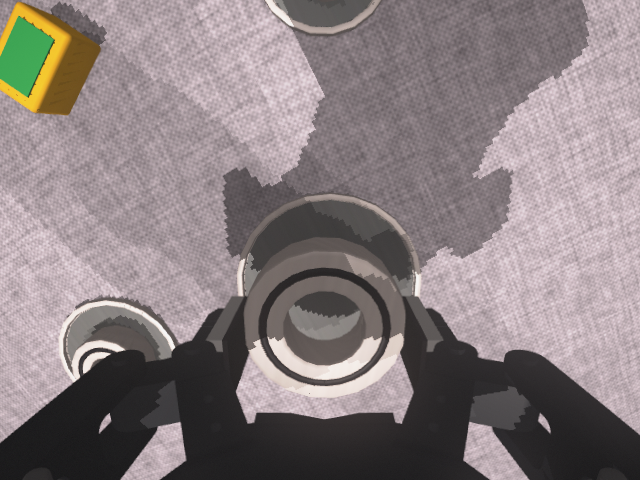

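Bearing_xl is held level at (325,325), with dish_xl below at about (330,282). A shift of about 3 mm in y and 1 mm in x, then down.

Call:
servo_tool:
  motion:
    - [[0.6,0.03,0.07,-0.3,0],[0.6,0,0,-0.25,0],[0.6,0,0,-0.12,0],[0.6,0,0,-0.06,0],[0.6,0,0,0,0],[0.6,0,0,0,0],[0.6,0,0,0,0]]

```text
t: 22.35
eef_pos: [0.5827, 0.2078, 0.0281]
tool_rot: [0.0, 0.232, 0.973, 0.0]
contact_force: [0.0, 0.6, -1.8]
gripper_width: 0.693
grasp_force: 87.5
```

Call:
servo_tool:
  motion:
    - [[0.6,0,0,-0.05,0],[0.6,0,0,-0.02,0],[0.6,0,0,0,0]]

```text
t: 22.65
eef_pos: [0.5825, 0.2078, 0.0251]
tool_rot: [0.0, 0.232, 0.973, 0.0]
contact_force: [-1.0, -0.6, -0.4]
gripper_width: 0.692
grasp_force: 87.6
```

Call:
servo_tool:
  motion:
    - [[0.6,0,0,-0.02,0],[0.6,0,0,0,0]]

```text
t: 22.85
eef_pos: [0.5825, 0.2078, 0.025]
tool_rot: [-0.0, 0.232, 0.973, 0.0]
contact_force: [-3.8, -0.4, 6.7]
gripper_width: 0.696
grasp_force: 88.5
```

Call:
servo_tool:
  motion:
    - [[0.73,0,0,0,0],[0.8,0,0,0,0],[0.9,0,0,0,0],[0.9,0,0,0,0],[0.9,0,0,0.3,0],[0.9,0,0,0.6,0],[0.9,0,0,1,0],[0.9,-0.2,0.8,0.8,0],[0.9,-0.2,0.8,0.5,0],[0.9,-0.2,0.8,0.5,0],[0.9,-0.3,0.8,0.3,0],[0.9,-0.3,0.8,0,0],[0.9,-0.4,0.8,0,0],[0.9,-0.5,0.8,0,0],[0.9,-0.5,0.8,0,0],[0.9,-0.5,0.8,0,0],[0.9,-0.5,0.8,0,0],[0.9,0,0,0,0],[0.9,0,0,0,0]]

```text
t: 24.75
eef_pos: [0.4373, 0.5287, 0.1847]
tool_rot: [0.0, 0.231, 0.973, 0.0]
contact_force: [0.4, -0.3, 0.4]
gripper_width: 0.9
grasp_force: 0.0
```

```bash
python3 - <<'E'
from h import *
T,_=bot.read_camera("top");S,_=bot.read_camera("scene");cv2.imwrite("pics/t9.png",T[:,:,::-1]);cv2.imwrite("pics/s9.png",S[:,:,::-1])
T0=np.load("top0.npz")["p"]
for n,(u,v) in {"nut":(291,316),"pulley":(290,175)}.items():
    print(n,np.abs(T[v-22:v+22,u-22:u+22].astype(int)-T0[v-22:v+22,u-22:u+22]).mean())
c=np.hstack([cv2.resize(T[130:350,100:500],(800,440))]);c2=cv2.resize(S[150:330,100:500],None,fx=2,fy=2)[:160*2]
cv2.imwrite("pics/f.png",c[:,:,::-1]);cv2.imwrite("pics/f2.png",c2[:,:,::-1]);print(bot.get_obs()["t"])
E
```

```text
nut 0.9068526170798898
pulley 0.7983815426997245
24.85
```

View pics/f.png

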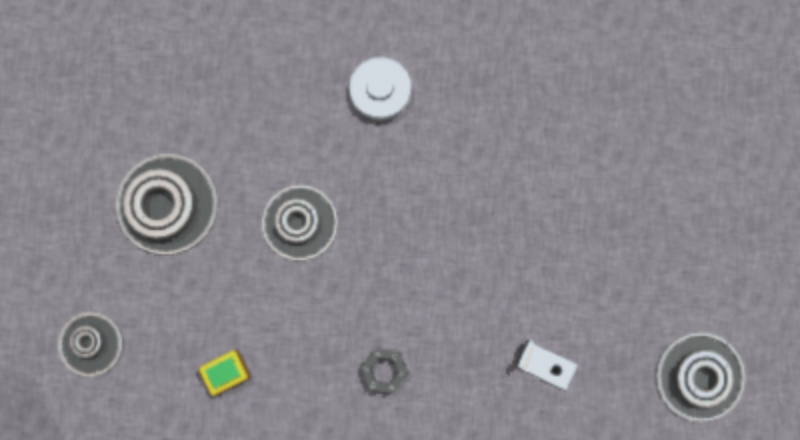

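View pics/f2.png

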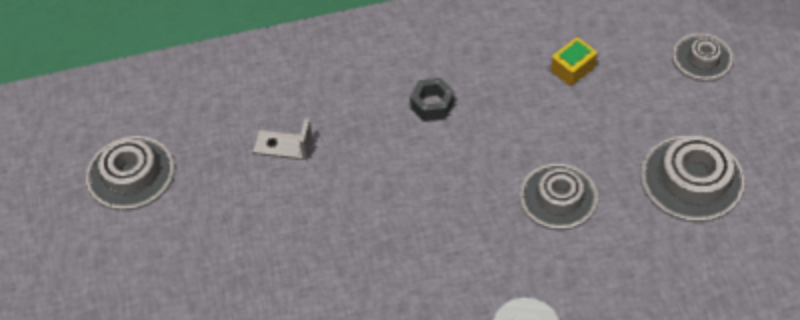

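Both views show each bearing lying in its dish: xl (158,203), m (297,220), s (86,342), l (705,378) in the top crop. I'll check the offsets and top-face heights numerically before handing in.

```bash
python3 - <<'E'
from h import *
T=cv2.imread("pics/t9.png");S=cv2.imread("pics/s9.png");ct=bot.get_calibration("top");cs=bot.get_calibration("scene")
O={"xl":((179,231),(450,231),18,.022,(.5825,.206)),"l":((452,319),(163,231),15,.020,(.4391,-.2803)),"m":((248,240),(381,244),13,.019,(.568,.0831)),"s":((143,301),(453,175),9,.018,(.4547,.2666))}
for n,(a,b,r,z,d) in O.items():
    h=[outline(T,a,r+1,130),outline(S,b,r+1,130)]
    q=[circ(plane(c,x,z)) for c,x in zip((ct,cs),h)]
    X,g=tri(ct,cv2.fitEllipse(h[0])[0],cs,cv2.fitEllipse(h[1])[0])
    print(n,[( (k[0]-d).round(4),round(k[1]*2000,1)) for k in q],X.round(4))
E
```

```text
xl [(array([-0.0032,  0.002 ]), np.float64(61.0)), (array([-0.0061,  0.0074]), np.float64(68.9))] [0.5792 0.2091 0.0258]
l [(array([-0.0016, -0.0005]), np.float64(49.3)), (array([-0.0048,  0.0006]), np.float64(54.9))] [ 0.4375 -0.2796  0.0238]
m [(array([0.    , 0.0011]), np.float64(37.6)), (array([-0.0019,  0.005 ]), np.float64(44.5))] [0.568  0.0855 0.0221]
s [(array([ 0.0005, -0.0002]), np.float64(26.8)), (array([-0.0024,  0.0042]), np.float64(33.6))] [0.4556 0.2669 0.0223]
```

```bash
python3 -c "
from station import bot
print(bot.hand_in())"
```

```text
the job is handed in; nothing more can be done
None
```

All four bearings were set down gently and lie flat in the dishes of their size, each within about 4 mm of centre in the top view; the nut and pulley were not moved, and the job was handed in at about 25 s.

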